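Load the sample crate and lay the photo scale against it

TASK

Get the sample crate ready for its record photo: stand the red-lidded and the blue-lidded jar upright in the crate cells that have the pad of the same colour, and slide the white L-shaped scale along the bench, without lifting it, until its inner corner sits on the crate's front right corner, with its long arm flush along the whole front face and its short arm flush against the right end. Keep the jars upright all the while, leave the white-lidded jar in its cell, and do not disturb the spray bottle, the small amber bottle or the tin.

Things in the scene. Friction and masses are not known exactly. Their poses are not given: they have to be found in the camera images.
- crate: grey sample crate fixed to the bench, outer 66 mm (its x) by 190 mm (its y), walls 4 mm thick, 32 mm high, floor 4 mm; three open cells in a row along y, each 58 x 58 mm inside, 62 mm apart; origin under its centre on the bench; x points away from the robot (front face, without tabs, at x = -33 mm), y to the robot's left; turned up to 0.25 rad
- crate_corner (a point): the front right outer corner of the crate, at bench height (crate frame: x -33, y -95 mm), axes as the crate's. The crate's front face runs from it along +y, its right end face along +x
- scale: loose white L-shaped photo-scale square, black ticks on its inner edges, flat, 140 g, 14 mm thick, arms 32 mm wide; origin at the INNER corner of the L, underside. Long arm: x -32 to 0, y -32 to +170 mm (inner edge x = 0). Short arm: y -32 to 0, x 0 to +60 mm (inner edge y = 0). In place, its origin is on crate_corner and its axes are parallel to the crate's
- scale_tip (a point): free end of the scale's long inner edge (scale frame: x 0, y 170 mm, underside)
- pad_red: red square pad 54 x 54 mm, 2 mm thick, fixed on the floor of one crate cell (which cell varies), with a tab of the same colour outside the crate's far wall; origin at the centre of its underside, at 4 mm height, so that a jar standing on it has its underside at 6 mm. x and y axes parallel to the crate's. Place of the red-lidded jar
- pad_blue: blue square pad 54 x 54 mm, 2 mm thick, fixed on the floor of one crate cell (which cell varies), with a tab of the same colour outside the crate's far wall; origin at the centre of its underside, at 4 mm height, so that a jar standing on it has its underside at 6 mm. x and y axes parallel to the crate's. Place of the blue-lidded jar
- pad_white: white square pad 54 x 54 mm, 2 mm thick, fixed on the floor of one crate cell (which cell varies), with a tab of the same colour outside the crate's far wall; origin at the centre of its underside, at 4 mm height, so that a jar standing on it has its underside at 6 mm. x and y axes parallel to the crate's. The white-lidded jar already stands on it
- jar_red: sample jar, upright cylinder 46 mm in diameter and 70 mm tall, cream with a paper label and a red screw lid; origin at the centre of its underside. Starts on the bench at the left; 120 g
- jar_blue: sample jar, upright cylinder 46 mm in diameter and 70 mm tall, cream with a paper label and a blue screw lid; origin at the centre of its underside. Starts on the bench at the left; 120 g
- jar_white: sample jar, upright cylinder 46 mm in diameter and 70 mm tall, cream with a paper label and a white screw lid; origin at the centre of its underside. Already in its cell; stays there
- spray: bystander: blue spray bottle, 84 mm in diameter, 185 mm tall, white head; origin under its centre
- vial: bystander: small amber bottle, 36 mm in diameter, 65 mm tall; origin under its centre
- tin: bystander: white tin, 68 mm in diameter, 110 mm tall; origin under its centre
Mind the look-alikes: they are no part of the job. There is more than one size of the pad_red; the one meant has the size given above.

How it is judged:
At the end, for the whole second after the job is handed in: Each jar stands upright and at rest on the pad of its lid's colour, within 20 mm of its centre; the scale lies flat and at rest, its inner corner and long-arm tip within 3.5 mm of the crate's front face, its corner within 3.5 mm of the right end face (horizontal distance between jar_red and pad_red below 0.02 m and z of jar_red in the frame of pad_red below 0.006 m and angle between each of jar_red, jar_blue, jar_white's own z axis and vertical below 0.1 rad and linear speed of each of jar_red, jar_blue, jar_white below 0.02 m/s and horizontal distance between jar_blue and pad_blue below 0.02 m and z of jar_blue in the frame of pad_blue below 0.006 m and horizontal distance between jar_white and pad_white below 0.02 m and z of jar_white in the frame of pad_white below 0.006 m and x of scale in the frame of crate_corner between -0.0035 and 0.0025 m and y of scale in the frame of crate_corner between -0.0035 and 0.0025 m and x of scale_tip in the frame of crate_corner between -0.0035 and 0.0025 m and y of scale_tip in the frame of crate_corner above 0.15 m and angle between scale's own z axis and vertical below 0.05 rad and height (world z) of scale below 0.004 m and linear speed of scale below 0.01 m/s); the robot touches nothing.
It fails at once if the scale is lifted off the bench (by more than 15 mm) or tipped up (by more than 0.25 rad) (height (world z) of any of scale, scale_tip above 0.015 m or angle between scale's own z axis and vertical above 0.25 rad).
It fails at once if a sample jar is tipped (by more than 0.5 rad) (angle between any of jar_red, jar_blue, jar_white's own z axis and vertical above 0.5 rad).
It fails at once if the white-lidded jar is taken out of its cell (distance between jar_white and pad_white above 0.03 m).
It fails at once if the spray bottle, amber bottle or tin is disturbed (moved by more than 20 mm) (distance of any of spray, vial, tin from where it was at the start of the episode above 0.02 m).
It also fails if it takes over 72 s, if anything falls off the work surface, if the arm or the gripper's body presses on something with over 40 N, if the wrist force passes 120 N, or if a joint passes its speed limit or range.

ROBOT

A 7-joint arm with a two-finger parallel gripper is mounted at the origin on the work surface. World frame = base frame: x ahead of the robot, y to its left, z up, the work surface at z = 0. Lengths are in m, angles in rad, forces in N, time in s.
With the tool pointing down it reaches from about 0.4 to 0.875 m from the base axis. Payload 4.4 kg.
Tool frame: the origin (TCP) lies midway between the tips of the shut fingers; the grasp point (between the pads) lies 19 mm behind it; x points along the fingers, y is the direction in which the jaws open and shut, and the axes are right-handed (so a half turn about x gives the same grasp; the last joint's range is limited). The gripper opens to 85 mm and grips with 20 to 120 N. Pads are 22 mm wide; open, the fingers measure 114 mm over their backs; the gripper's body (76 mm by 85 mm) begins 54 mm behind the grasp point. The pads swing forward as they close: fully open they stand 13 mm farther back than shut.
Start: joints at [1.208, 0.628, 0.038, 1.517, -0.027, 0.996, -0.02], TCP at [0.19, -0.622, 0.231] pointing down, gripper open.
Joint ranges: [-3.06, 3.06], [-0.37, 2.12], [-1.25, 1.32], [0.18, 2.47], [-1.1, 4.24], [0.23, 1.98], [-2.94, 2.94]. Speed limits (rad/s): [2.57, 2.57, 3.14, 3.14, 3.14, 3.14, 3.14].

INTERFACE

Orientations are given as a rotation vector (axis times angle).
In Python, from rig import env gives the robot as it stands. The module is installed in compiled form; this text tells all that it offers. Calls block until the motion is done:
- env.move_pose(position, orientation): joint-space move of the TCP to a pose.
- env.movel(position, velocity=0.15, rot=None): straight line of the TCP; rot=None keeps the orientation; velocity is the mean speed in m/s.
- env.movej(angles): joint-space move.
- env.open() and env.gripper_close(): open the fingers fully, or close them until they stop; the grip force is fixed at half the most.
- env.wait(seconds).
- env.ik(position, orientation): joint angles nearest the present ones, or None.
- env.capture(name): name is "scene" or "top" or "wrist"; returns (picture, depth): 400x640x3 uint8, red, green, blue; 400x640 float32, m along the optical axis (not along the pixel's ray), 0 where there is no reading.
- env.calibration(name): a dict with "fovy" (degrees; the focal length in pixels is half the picture's height over the tangent of half this angle, whatever the lens; pixels are square), "cx", "cy" (the principal point, pixels), "k1" (the pictures are not rectified: a ray, as slopes to the right and down, at radius r is drawn at 1 + k1 r^2 times it, then the intrinsics apply), "R" (3x3) and "t" (3): a world point X has camera coordinates R X + t; the wrist camera has in their place "T_tool_cam" (4x4, takes a point from camera to tool coordinates, whose origin is the TCP and whose axes are the tool frame's). Camera axes: x right, y down, z forward; pixel columns grow to the right and rows downward; lengths in m; the calibration is good to about 2 mm. A picture is of the moment at which its call begins: read the wrist's pose just before it. calibration takes no time and is no camera call.
A pose or a line that the arm cannot do raises env.MotionError and nothing moves.
- env.job_done(): hands the job in, once; it reports no verdict.
Readings, each from a call of its own:
- env.current_clock(): time.
- env.current_qpos(): joint angles.
- env.current_dq(): joint speeds.
- env.current_effort(): joint torques, N m.
- env.current_eef_pos(): TCP position.
- env.current_eef_rot(): TCP orientation.
- env.current_contact_force(): force on the tool from outside, world axes, zero at the start.
- env.current_wrist_torque(): the same for the moment, N m.
- env.current_grip_width(): finger opening in m.
Only numpy, scipy, OpenCV 4.12 (cv2) and the standard library are available. Lean on these libraries where they do the work, as an engineer would, in place of code of your own. Each camera call takes 0.05 s, during which the arm holds its last target. There are 200 camera calls.

## Working session

There is one attempt and no reset: what is moved stays moved. The work goes in short steps, each a Python script; the robot and the scene stay as the last script left them, time stands still between calls to the robot, and variables do not carry over. Pictures are saved under pics/ and viewed, about 8 in all and at most 12, crops included, and the job is handed in when it is done.

```bash
mkdir -p pics; cat > h.py <<'E'
import numpy as np, cv2
from rig import env
from scipy.spatial.transform import Rotation as Ro
def cam(name,pose=None):
    c=env.calibration(name); f=200/np.tan(np.radians(c["fovy"])/2)
    K=np.array([[f,0,c["cx"]],[0,f,c["cy"]],[0,0,1]]); d=np.array([c["k1"],0,0,0,0])
    if name=="wrist":
        p,r=pose; T=np.eye(4); T[:3,:3]=Ro.from_rotvec(r).as_matrix(); T[:3,3]=p
        T=T@np.array(c["T_tool_cam"]); Rc,o=T[:3,:3],T[:3,3]
    else:
        R=np.array(c["R"]); Rc=R.T; o=-R.T@np.array(c["t"])
    return K,d,Rc,o
def rays(uv,C):
    K,d,Rc,o=C
    n=cv2.undistortPointsIter(np.array(uv,float).reshape(-1,1,2),K,d,None,None,None,(3,50,1e-10)) if False else cv2.undistortPoints(np.array(uv,float).reshape(-1,1,2),K,d)
    n=n.reshape(-1,2); return np.c_[n,np.ones(len(n))]
def plane(uv,z,C):
    K,d,Rc,o=C; w=rays(uv,C)@Rc.T
    return o+w*((z-o[2])/w[:,2])[:,None]
def cloud(dep,C):
    v,u=np.mgrid[0:400,0:640]; n=rays(np.c_[u.ravel(),v.ravel()],C)
    return ((n*dep.ravel()[:,None])@C[2].T+C[3]).reshape(400,640,3)
def snap(name,fn=None):
    pose=(env.current_eef_pos(),env.current_eef_rot())
    im,dep=env.capture(name)
    if fn: cv2.imwrite("pics/"+fn+".png",im[:,:,::-1]); np.savez("pics/"+fn+".npz",im=im,dep=dep,p=pose[0],r=pose[1])
    return im,dep,cam(name,pose)
E
python3 - <<'E'
from h import *
for n in("top","scene"):
    im,d,C=snap(n,n+"0"); print(n,C[3],C[2][:,2],env.calibration(n))
print(env.calibration("wrist"),env.current_eef_rot(),env.current_eef_pos(),env.current_clock())
E
```

```text
top [ 0.49419967 -0.03865233  1.13215546] [ 0.07240392 -0.0129745  -0.997291  ] {'fovy': 44.248535843608266, 'cx': 320.6324288521101, 'cy': 188.7598934065695, 'k1': 0.004844143876189082, 'R': array([[-1.67635893e-03, -9.99915555e-01,  1.28869395e-02],
       [-9.97373983e-01,  7.38752728e-04, -7.24195559e-02],
       [ 7.24039201e-02, -1.29744994e-02, -9.97290998e-01]]), 't': array([-0.05241063,  0.57492065,  1.09280496])}
scene [1.107514   0.25791922 1.01927659] [-0.46874514 -0.27531842 -0.83933174] {'fovy': 43.09113173996522, 'cx': 311.000104749882, 'cy': 195.7388516024444, 'k1': -0.04455901241522925, 'R': array([[-0.50159776,  0.86509332, -0.00363934],
       [ 0.72710225,  0.41930099, -0.54360739],
       [-0.46874514, -0.27531842, -0.83933174]]), 't': array([ 0.33611184, -0.35933543,  1.4456629 ])}
{'fovy': 68.33573041459275, 'cx': 319.39050082206376, 'cy': 201.3496564156086, 'k1': -0.018154629203557, 'T_tool_cam': array([[ 6.27870510e-04, -2.71075855e-01,  9.62557784e-01,
        -1.42887037e-01],
       [ 9.99999749e-01,  4.86911511e-04, -5.15169486e-04,
        -2.18270234e-04],
       [-3.29030456e-04,  9.62557865e-01,  2.71076093e-01,
        -6.90231551e-02],
       [ 0.00000000e+00,  0.00000000e+00,  0.00000000e+00,
         1.00000000e+00]])} [ 2.06227311  0.31002229 -2.06278506] [ 0.18996036 -0.62106293  0.23051697] 0.1
```

View pics/top0.png

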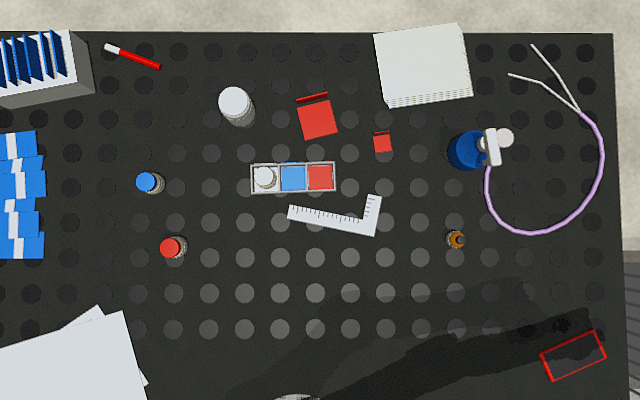

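View pics/scene0.png

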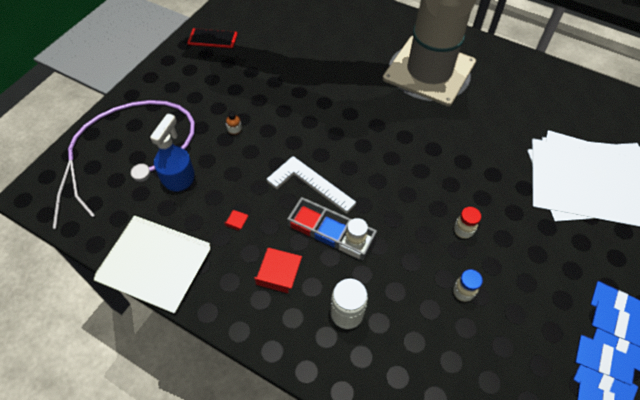

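The top view shows the crate at columns 250–336, rows 162–193, with its cells white, blue and red from left to right. The scale's inner corner is near (362,220). The blue lid is at (147,182), the red lid at (171,247), the amber bottle at (457,240) and the tin at (235,105). The larger and smaller red squares at (318,118) and (382,142) are decoys. The scene view agrees with this.

```bash
cat > m.py <<'E'
from h import *
def blob(mask):
    cs,_=cv2.findContours(mask.astype(np.uint8),cv2.RETR_EXTERNAL,cv2.CHAIN_APPROX_NONE)
    return sorted(cs,key=cv2.contourArea,reverse=True)
def cent(c): m=cv2.moments(c); return [m['m10']/m['m00'],m['m01']/m['m00']]
E
python3 - <<'E'
from m import *
for n in ("top","scene"):
    z=np.load(f"pics/{n}0.npz"); im,dep=z['im'],z['dep']; C=cam(n); P=cloud(dep,C)
    hsv=cv2.cvtColor(im,cv2.COLOR_RGB2HSV); H,S,V=[hsv[...,i].astype(int) for i in range(3)]
    Z=P[...,2]; near=(P[...,0]>.35)&(P[...,0]<.75)&(abs(P[...,1])<.45)
    red=((H<8)|(H>172))&(S>150)&(V>90); blue=(H>95)&(H<125)&(S>110)&(V>90)
    white=(S<50)&(V>150)
    for nm,m in(("red",red),("blue",blue),("white",white)):
        for c in blob(m&near)[:6]:
            if cv2.contourArea(c)<25: continue
            mk=np.zeros(Z.shape,np.uint8); cv2.drawContours(mk,[c],-1,1,-1)
            zz=np.median(Z[mk>0]); uv=cent(c); print(n,nm,np.round(uv,1),cv2.contourArea(c),"z",round(zz,4),"P",np.round(plane([uv],zz,C)[0],4))
    m=(near)&(Z>.025)&(Z<.038)&(S<60)&(P[...,1]>-.2)&(P[...,1]<.2)
    c=blob(cv2.morphologyEx(m.astype(np.uint8),cv2.MORPH_CLOSE,np.ones((3,3))))[0]
    q=plane(c.reshape(-1,2),.032,C)[:,:2].astype(np.float32); r=cv2.minAreaRect(q*1000); print(n,"crate",r)
    m=(white)&near&(Z>.006)&(Z<.022)
    for c in blob(m)[:2]:
      q=plane(c.reshape(-1,2),.014,C)[:,:2].astype(np.float32); a=cv2.approxPolyDP((q*1000)[:,None],7,True); print(n,"scale",a.reshape(-1,2).round(1).tolist(),cv2.minAreaRect(q*1000))
E
```

```text
top red [317.2 125.5] 723.0 z 0.0026 P [ 0.7237 -0.0455  0.0026]
top red [320.  177.4] 470.0 z 0.0051 P [ 0.6023 -0.052   0.0051]
top red [168.9 247.5] 279.5 z 0.0687 P [0.4457 0.2723 0.0687]
top red [381.7 143.1] 257.0 z 0.0007 P [ 0.6827 -0.1956  0.0007]
top blue [469.4 149.7] 736.0 z 0.0923 P [ 0.6531 -0.3705  0.0923]
top blue [292.9 178. ] 489.5 z 0.005 P [0.6008 0.0104 0.005 ]
top blue [144.9 181.3] 277.0 z 0.0688 P [0.5878 0.3268 0.0688]
top white [292.2 177.1] 2364.0 z 0.0071 P [0.6028 0.0119 0.0071]
top white [341.  217.5] 1519.5 z 0.0129 P [ 0.5099 -0.0994  0.0129]
top white [493.  146.5] 337.5 z 0.1837 P [ 0.6456 -0.3879  0.1837]
top white [233.2 109.2] 312.5 z 0.1084 P [0.7366 0.1319 0.1084]
top white [482.1 142.7] 27.0 z 0.1612 P [ 0.6568 -0.3744  0.1612]
top crate ((600.3775024414062, 10.249664306640625), (67.9172592163086, 190.04241943359375), 1.5804599523544312)
top scale [[556.4000244140625, -190.8000030517578], [563.2999877929688, -161.1999969482422], [504.20001220703125, -147.0], [511.0, -119.80000305175781], [502.0, -117.5], [513.2999877929688, -113.0], [524.700012
[... 1494 characters left out ...]
83 ]
scene white [358.2 244. ] 120.0 z 0.0287 P [0.6117 0.0861 0.0287]
scene crate ((601.965087890625, 12.298179626464844), (72.33238220214844, 189.13427734375), 1.8048765659332275)
scene scale [[553.7999877929688, -187.6999969482422], [560.2999877929688, -157.89999389648438], [505.79998779296875, -146.0], [539.5, 13.100000381469727], [513.2999877929688, 25.600000381469727], [467.8999938964844, -166.10000610351562]] ((532.6727905273438, -81.41124725341797), (201.66978454589844, 94.04376983642578), 78.2702407836914)
scene scale [[606.7999877929688, 49.0], [614.5999755859375, 55.70000076293945]] ((611.557373046875, 51.688289642333984), (10.070943832397461, 4.143048286437988), 52.2381706237793)
```

```bash
cat >> m.py <<'E'
CY=0.027; CC=np.array([.6005,.011])
def rot(a): # tool down, jaws along world angle a
    c,s=np.cos(a),np.sin(a); return Ro.from_matrix(np.array([[0,c,s],[0,s,-c],[-1,0,0]])).as_rotvec()
def cw(x,y,yaw=CY,o=CC): c,s=np.cos(yaw),np.sin(yaw); return o+np.array([c*x-s*y,s*x+c*y])
E
python3 - <<'E'
from m import *
print(Ro.from_rotvec(env.current_eef_rot()).as_matrix().round(2))
for a in(0,np.pi):
  for p in((.4455,.2733,.03),(.5877,.328,.03),(.602,-.051,.25),(.6,.011,.036),(.514,-.102,0)):
    q=env.ik(p,rot(a+CY)); print(a,p,None if q is None else np.round(q,2))
E
```

```text
[[-0.    0.29 -0.96]
 [ 0.   -0.96 -0.29]
 [-1.   -0.    0.  ]]
0 (0.4455, 0.2733, 0.03) [-0.67  0.77  0.1   2.02 -0.2   0.36 -0.38]
0 (0.5877, 0.328, 0.03) [-0.38  0.92 -0.3   1.58  0.37  0.7  -0.83]
0 (0.602, -0.051, 0.25) [ 0.29  0.57 -0.41  1.62  0.26  1.01 -0.17]
0 (0.6, 0.011, 0.036) [ 0.07  0.83 -0.22  1.8   0.32  0.55 -0.33]
0 (0.514, -0.102, 0) [ 0.25  0.83 -0.16  2.01  0.38  0.33 -0.19]
3.141592653589793 (0.4455, 0.2733, 0.03) [ 0.03  1.04 -1.06  2.    1.21  0.94  1.45]
3.141592653589793 (0.5877, 0.328, 0.03) [-0.99  1.09  0.86  1.6  -0.98  0.94 -2.89]
3.141592653589793 (0.602, -0.051, 0.25) [-0.25  0.58  0.47  1.64 -0.3   1.   -2.8 ]
3.141592653589793 (0.6, 0.011, 0.036) [-0.37  0.89  0.51  1.81 -0.7   0.63 -2.55]
3.141592653589793 (0.514, -0.102, 0) [-0.09  0.87  0.37  2.02 -0.79  0.39 -2.21]
```

```bash
cat >> m.py <<'E'
def F(): return np.round(env.current_contact_force(),1)
def jar(src,dst):
    R=rot(CY)
    env.move_pose([*src,.13],R)
    env.movel([*src,.030],.15); env.gripper_close(); print("grip",env.current_grip_width(),F())
    env.movel([*src,.15],.25); print("lifted",env.current_grip_width(),F(),env.current_clock())
    env.movel([*dst,.15],.3); env.movel([*dst,.06],.2); env.movel([*dst,.0375],.05); print("down",F(),env.current_eef_pos())
    env.open(); env.movel([*dst,.16],.25); print("t",env.current_clock())
E
python3 - <<'E'
from m import *
env.move_pose([.45,0,.25],rot(CY)); print(env.current_clock())
jar([.5877,.328],cw(0,0))
im,d,C=snap("top","top1")
E
```

```text
2.5
grip 0.042741935142187076 [-1.6 -1.1  5.7]
lifted 0.042333461629926836 [-1.3 -0.5 -1.6] 5.8333
down [-0.8 -0.4  3.6] [0.60029361 0.01068901 0.03754382]
t 9.3833
```

View pics/top1.png

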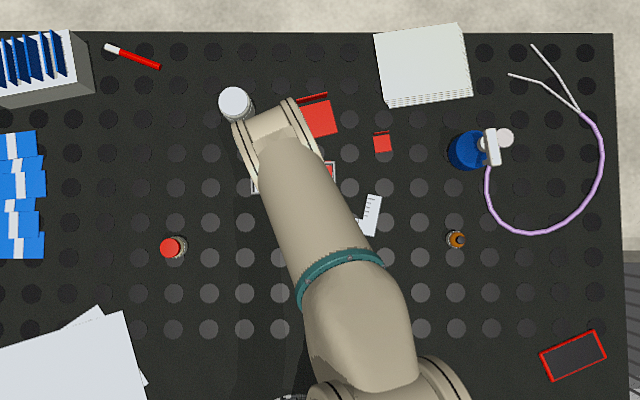

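The blue jar was picked and lowered, and the vertical force at touchdown was small. The arm hides the crate in this view, so I'll check the placing later. Next is the red jar.

```bash
python3 - <<'E'
from m import *
env.movel([.5,.2,.16],.3)
jar([.4455,.2733],cw(0,-62))if 0 else jar([.4455,.2733],cw(0,-.062))
env.movel([.45,-.10,.22],.3)
p=[.46,.16,.25]; env.move_pose(p,rot(CY)); snap("top","top2"); snap("wrist","w2"); print(env.current_clock())
E
```

```text
grip 0.04263347925690051 [-1.3 -0.6  8.5]
lifted 0.04241064072361524 [-0.8  0.6 -1.8] 12.7
down [-2.1 -0.1  0.8] [ 0.60184203 -0.05116249  0.03731898]
t 16.3917
18.2333
```

View pics/top2.png

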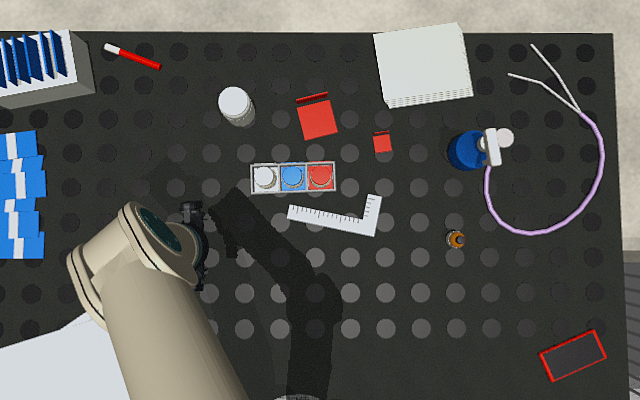

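The white, blue and red lids now sit in the white, blue and red cells, at (265,177), (293,177) and (320,177). The scale hasn't moved. Next I grip the long arm of the scale and drag it square in front of the crate.

```bash
python3 - <<'E'
from m import *
S0=np.array([.505,-.1465]); ya=-.2
g=cw(-.016,.045,ya,S0); R0=rot(ya); R1=rot(CY)
T=cw(-.033-.052,-.095-.008); g1=cw(-.016,.045,CY,T); print(g,g1,T)
for a in(np.pi/2,-np.pi/2):
    q=env.ik([*cw(-.14,-.045),-.009],rot(CY+a)); print(a,None if q is None else q.round(2))
env.move_pose([*g,.12],R0); env.movel([*g,.02],.15); env.movel([*g,.001],.05); print("dn",F())
env.gripper_close(); print("grip",env.current_grip_width(),F(),env.current_eef_pos())
env.movel([*g1,.001],.08,rot=R1); print("dragged",F(),env.current_eef_pos(),env.current_grip_width())
env.open(); print(F()); env.movel([*g1,.12],.2)
env.move_pose([.46,.16,.25],R1); snap("top","top3"); print(env.current_clock())
from subprocess import run
E
```

```text
[ 0.49825905 -0.09921829] [ 0.50110262 -0.04970553] [ 0.51831164 -0.09425718]
1.5707963267948966 [ 0.37  0.87 -0.53  2.17  1.19  0.43  0.46]
-1.5707963267948966 [ 0.25  0.84 -0.33  2.17  1.01  0.29 -2.51]
dn [0.1 0.6 0.6]
grip 0.030496733043243945 [-0.6 -0.1  5.5] [ 0.49862327 -0.09927635  0.00147093]
dragged [0.3 1.  6.6] [ 0.50160663 -0.04929366  0.0014788 ] 0.03044285104979976
[-0.4  0.   0.5]
24.3833
```

View pics/top3.png

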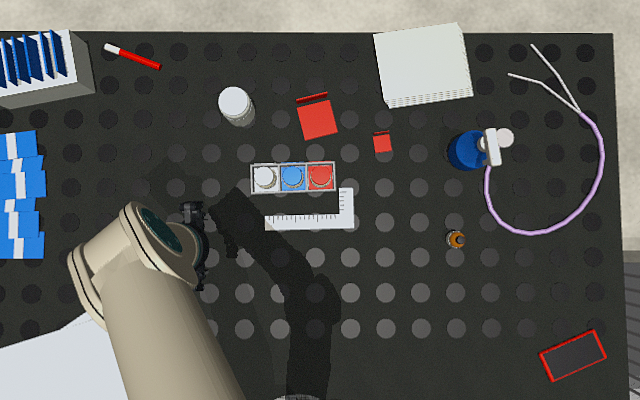

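The scale now lies square to the crate, with its inner corner near (340,214), about 50 mm in front and a few mm to the right of the crate corner. Next I push it +x with both open fingers, then +y.

```bash
cat >> m.py <<'E'
def push(p0,p1,z,lim,v=.03,step=.002,yaw=CY):
    """from p0 to p1 (crate frame) until the horizontal force along it changes by lim"""
    p0,p1=np.array(p0),np.array(p1); d=p1-p0; L=np.hypot(*d); d/=L
    f0=env.current_contact_force()[:2]; w=cw(*d,o=np.zeros(2))
    for s in np.arange(step,L+1e-6,step):
        env.movel([*cw(*(p0+d*s)),z],v); f=-(env.current_contact_force()[:2]-f0)@w
        if f>lim: break
    print("push stop",(p0+d*s).round(4),"f",f.round(1),F(),env.current_eef_pos().round(4),env.current_clock())
    return p0+d*s
E
python3 - <<'E'
from m import *
R=rot(CY+np.pi/2); a=(-.147,-.053)
env.move_pose([*cw(*a),.12],R); env.movel([*cw(*a),.02],.2); env.movel([*cw(*a),-.008],.05); print("dn",F(),env.current_eef_pos(),env.current_clock())
b=(-.095,-.053); env.movel([*cw(*b),-.008],.06); print("near",F())
e=push(b,(-.068,-.053),-.008,8)
env.movel([*cw(e[0]-.03,e[1]),-.008],.15); env.movel([*cw(e[0]-.03,e[1]),.12],.25)
env.move_pose([.46,.16,.25],rot(CY)); snap("top","top4"); print(env.current_clock())
cv2.imwrite("pics/c4.png",cv2.resize(cv2.imread("pics/top4.png")[140:260,220:420],None,fx=4,fy=4,interpolation=2))
E
```

```text
dn [-0.4 -0.2  0.1] [ 0.4551292  -0.04589798 -0.00782599] 27.075
near [ 0.5 -1.   1. ]
push stop [-0.073 -0.053] f 8.6 [-8.1 -0.3  5.3] [ 0.526  -0.0442 -0.0083] 30.8417
33.25
```

View pics/c4.png

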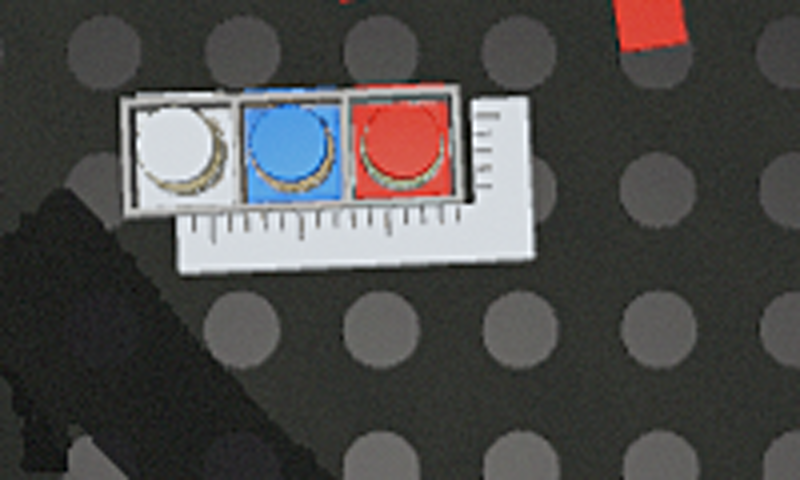

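The long arm is flush on the front face and about 5 mm of gap remains at the right end. Now I push +y with closed fingers along the line through the scale's centre of mass, then seat +x once more.

```bash
python3 - <<'E'
from m import *
R=rot(CY); a=(-.039,-.172)
env.move_pose([*cw(a[0],a[1]),.2],R); env.gripper_close(); env.movel([*cw(*a),.03],.25); env.movel([*cw(*a),.004],.08); print("dn",F(),env.current_clock())
e=push(a,(-.039,-.128),.004,7)
env.movel([*cw(e[0],e[1]-.025),.004],.15); env.movel([*cw(e[0],e[1]-.025),.15],.25); env.open()
R=rot(CY+np.pi/2); b=(-.100,-.053)
env.move_pose([*cw(-.11,-.053),.12],R); env.movel([*cw(*b),.03],.25); env.movel([*cw(*b),-.008],.08); print("dn",F(),env.current_clock())
env.movel([*cw(-.081,-.053),-.008],.06)
e=push((-.081,-.053),(-.068,-.053),-.008,7)
env.movel([*cw(e[0]-.03,e[1]),-.008],.15); env.movel([*cw(e[0]-.03,e[1]),.12],.25)
env.move_pose([.46,.16,.25],rot(CY)); snap("top","top5"); snap("scene","scene5"); print(env.current_clock())
t=cv2.resize(cv2.imread("pics/top5.png")[150:240,230:380],None,fx=4,fy=4,interpolation=2)
s=cv2.resize(cv2.imread("pics/scene5.png")[165:260,240:390],None,fx=4,fy=4,interpolation=2)
cv2.imwrite("pics/c5.png",cv2.resize(np.vstack([t,s]),None,fx=.8,fy=.8))
E
```

```text
dn [0.3 0.9 1.2] 36.6167
push stop [-0.039 -0.136] f 9.7 [ 1.3 -8.7 -0.6] [ 0.5652 -0.1294  0.0041] 41.1167
dn [ 0.3  0.  -0.4] 45.0083
push stop [-0.073 -0.053] f 8.6 [-8.4  0.2  4.8] [ 0.526  -0.0441 -0.0084] 46.475
48.9333
```

View pics/c5.png

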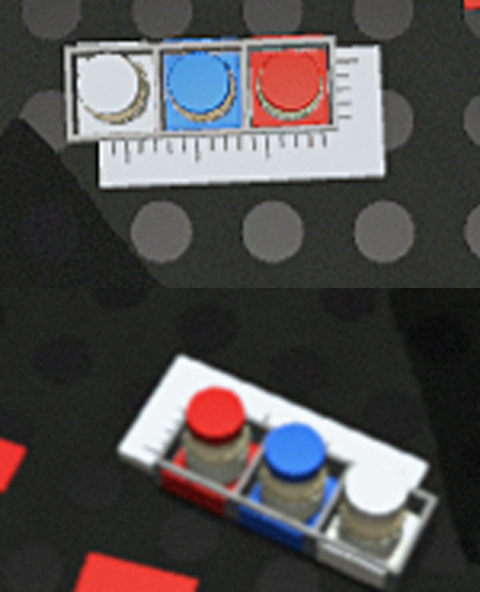

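Both views show the scale flush on both faces and each jar in the cell of its own colour. Next is a numeric check.

```bash
python3 - <<'E'
from m import *
z=np.load("pics/top5.npz"); im,dep=z['im'],z['dep']; C=cam("top"); P=cloud(dep,C); Z=P[...,2]
hsv=cv2.cvtColor(im,cv2.COLOR_RGB2HSV).astype(int); H,S,V=[hsv[...,i] for i in range(3)]
near=(abs(P[...,0]-.6)<.16)&(abs(P[...,1]-.0)<.2)
def loc(p): p=np.atleast_2d(p)[:,:2]-CC; c,s=np.cos(CY),np.sin(CY); return (p@np.array([[c,-s],[s,c]])*1000).round(1)
rim=near&(Z>.025)&(Z<.038)&(S<60)
q=plane(blob(cv2.morphologyEx(rim.astype(np.uint8),cv2.MORPH_CLOSE,np.ones((3,3))))[0].reshape(-1,2),.032,C)[:,:2]
r=cv2.minAreaRect((q*1000).astype(np.float32)); print("crate",r)
w=near&(S<50)&(V>120)&(Z<.022)&(Z>.008)
c=blob(w)[0]; l=loc(plane(c.reshape(-1,2),.014,C))
fr=l[(l[:,0]<-55)&(l[:,1]>-115)&(l[:,1]<60)]; rt=l[(l[:,1]<-118)&(l[:,0]>-55)&(l[:,0]<15)]
print("front edge fit",np.polyfit(fr[:,1],fr[:,0],1),"right edge fit",np.polyfit(rt[:,0],rt[:,1],1),"ymax",l[:,1].max(),"xmax",l[:,0].max())
lid=near&(Z>.068)&(Z<.085)
for c in blob(lid)[:3]:
    u=cent(c); print("lid",im[int(u[1]),int(u[0])],loc(plane([u],.076,C)),round(float(np.median(Z[int(u[1])-2:int(u[1])+3,int(u[0])-2:int(u[0])+3])),4))
d=cv2.absdiff(im,np.load("pics/top0.npz")['im']).max(2)
for n,(a,b,e,f) in dict(spray=(120,180,435,520),vial=(225,255,440,475),tin=(80,130,212,260)).items(): print(n,(d[a:b,e:f]>40).sum())
E
```

```text
crate ((601.2174072265625, 10.394798278808594), (67.77733612060547, 189.7020263671875), 2.1619386672973633)
front edge fit [-1.43640790e-02 -6.39752091e+01] right edge fit [ 1.58080157e-03 -1.26739393e+02] ymax 73.0 xmax 28.5
lid [217  82  69] [[ -0.5 -62.5]] 0.0755
lid [213 218 223] [[ 0.1 60.2]] 0.0746
lid [ 89 163 226] [[-0.2 -1.2]] 0.0751
spray 0
vial 0
tin 0
```

```bash
python3 - <<'E'
from m import *
env.move_pose([*cw(-.13,-.03),.13],rot(CY+np.pi/2)); env.wait(.2)
im,d,C=snap("wrist","w6"); print(env.current_clock())
cv2.imwrite("pics/c6.png",cv2.resize(im[:,:,::-1],(800,500)))
E
```

```text
50.5167
```

View pics/c6.png

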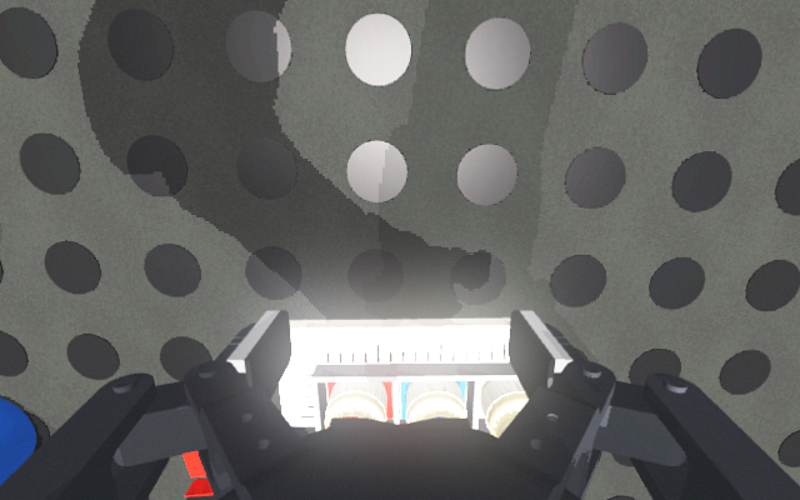

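The wrist view shows the long arm against the crate's front wall with no dark gap at the seam around row 365, and nothing touches the tool. Handing in.

```bash
python3 - <<'E'
from m import *
env.movel([*cw(-.13,-.03),.22],.25); env.wait(.3); print(F(),env.current_clock()); env.job_done()
E
```

```text
[-0.6 -0.6  1.3] 51.325
the job is handed in; nothing more can be done
```

I handed the job in at 51.3 s with the arm clear of everything. No verdict was reported, but my last checks suggest every condition is met.

**What I did**
- I placed the blue jar and then the red jar in the cells with their own coloured pads, keeping both upright.
- I gripped the scale, slid it along the bench until it was square to the crate, then pushed it home. The order was +x with both open fingers, +y with closed fingers, then +x again to seat it. Each push stopped at about 9 N.

**Last checks (top camera)**
- **Jars:** all three lids are within about 2 mm of their cell centres. The lid tops are at 75–76 mm, against 76 mm expected for a jar standing upright on its pad.
- **Scale position:** the outer front edge is at -64.0 to -64.7 mm (nominal -65) and the right edge at -126.1 to -126.7 mm (nominal -127). That is within 1 mm of flush, about the limit of the measurement.
- **Scale angle:** it differs from the crate's by about 0.004 rad in the same picture, or roughly 0.6 mm at the tip. Against my first estimate of the crate's angle the difference was 0.014 rad, about 2.4 mm. I put that down to noise in the first fit.
- **Seam:** the wrist picture shows no gap along the front, though the fingers hide both ends of it.
- **Bystanders:** the spray bottle, amber bottle and tin show no pixel change from the first picture.

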